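# Fit the upper tier onto the kitchen cup stand

## Robot

A 7-joint arm with a two-finger parallel gripper is mounted at the origin on the work surface. World frame = base frame: x ahead of the robot, y to its left, z up, the work surface at z = 0. Lengths are in m, angles in rad, forces in N, time in s.
With the tool pointing down it reaches from about 0.425 to 0.875 m from the base axis. Payload 4.7 kg.
Tool frame: the origin (TCP) lies midway between the tips of the shut fingers; the grasp point (between the pads) lies tcp_to_grasp behind it (tcp_to_grasp is the distance from the TCP to the grasp point, in m); z points along the fingers, y is the line along which they close (so a half turn about z gives the same grasp; the last joint's range is limited). The gripper opens to 87 mm and grips with 3 to 60 N. Pads are 19 mm wide; open, the fingers measure 117 mm over their backs; the gripper's body (75 mm by 190 mm) begins 51 mm behind the grasp point.
Start: joints at [1.211, 0.321, -0.07, 1.45, 0.023, 1.371, -0.057], TCP at [0.237, -0.605, 0.223] pointing down, gripper open.
Joint ranges: [-2.86, 2.86], [-0.3, 2.09], [-1.38, 1.24], [0.06, 2.45], [-1.56, 4.7], [0.09, 2.05], [-2.69, 2.69]. Speed limits (rad/s): [2.57, 2.57, 3.14, 3.14, 3.14, 3.14, 3.14].

## Interface

Orientations are given as a unit quaternion [x, y, z, w].
In Python, from workcell import * gives the robot as it stands.
- The arm moves only by the tool servo_tool, never from a script. Its arguments are lists of equal length, an entry for each row: "gripper": the opening in per cent of the stroke, from 0 (shut) to 100 (fully open); "offset": the shift along the world's x, y, z in mm, a list of three; "yaw": the turn about the world's z in rad. In form: {"gripper": [gripper, ...], "offset": [[dx, dy, dz], ...], "yaw": [yaw, ...]}. A call has 1 to 12 rows; each row is the pose to reach, as a shift and turn from the pose commanded when the call began; what a row does not reach only later rows make up. A row lasts 1/12 s, in which the tool goes at most 41.7 mm and 7.16 degrees, less where a joint would pass 70% of its speed; a pose out of reach is approached as far as the arm can. A call with a gripper value outside its range is refused whole. The fingers move at their own pace and stop on an object; "newtons" is the grip in N (left out, the last holds). Time passes only in rows, so rows that repeat a pose let the fingers close. It gives the time, the measured TCP pose, the force, the opening and the grip force at its end, in the units of the state.
- get_state(): the state, without advancing time (a new reading comes with each control period).
- snapshot(name): name is "scene" or "top"; returns a dict with "image" (480x640x3 uint8, red, green, blue), "K" (3x3 intrinsics, pixels), "distortion" ([k1, k2, p1, p2, k3] as OpenCV has them; the pictures are not rectified), "rvec" (rotation vector, rad) and "tvec" (3), from world to camera coordinates, as OpenCV has them. Camera axes: x right, y down, z forward; pixel columns grow to the right and rows downward; lengths in m; the calibration is good to about 2 mm. A picture is of the moment at which its call begins. There is no depth.
- sign_off(): hands the job in; it is judged then, once.
The state is a dict: "t": time; "qpos": joint angles; "joint_vel": joint speeds; "joint_efforts": joint torques, N m; "position": TCP position; "orientation": TCP orientation; "ft_force": force on the tool from outside, world axes, zero at the start; "ft_torque": the same for the moment, N m; "finger_gap": finger opening in m; "gripper_force": force on a finger pad.
Only numpy, scipy, OpenCV 4.12 (cv2) and the standard library are available. Lean on these libraries where they do the work, as an engineer would, in place of code of your own. Each camera call takes 0.05 s, during which the arm holds its last target. There are 200 camera calls.

## Task

Put together the little two-tier cup stand: pick up the larger of the two loose white trays by its wooden handle and lower it, without dropping it, onto the stand so that all four corner holes go over the four thin pins and it sits down level on the legs. Leave the smaller tray where it lies.

Things in the scene. Friction and masses are not known exactly. Their poses are not given: they have to be found in the camera images.
- stand: Fixed stand: white board 210 x 160 x 12 mm (long side x), saucers in its middle, four light-wood legs 40 mm across at x +-75, y +-50 mm. Legs end in flat shoulders 62 mm above the origin, where the tray's underside belongs, long sides parallel (either way round); from each rises a 10 mm round-topped pin, to 98 mm. Origin: centre of the underside, on the worktop; z up.
- tray: Larger loose white tray, the one that fits: board 200 x 150 x 12 mm (long side x), 30 mm round holes at x +-75, y +-50 mm. Mid handle: light-wood bar along x, 100 long, 14 thick (y), 18 tall, its centre 63 mm above the underside, on uprights at x +-40, open beneath. 0.25 to 0.5 kg. Origin: centre of the underside; z up. Starts flat on the worktop.
- small_tray: Smaller loose white tray, to be left alone: same make and same handle, but the board is 140 x 110 x 12 mm and its holes are only 90 by 60 mm apart, so it does not fit. Origin: centre of the underside; x along its long side, z up.
Not all that is in view belongs to the job. Leave any orange look-alike of the tray alone.

How it is judged:
By the outcome, as a careful person would: the job done as asked, in the order asked, and still so for the second after the job is handed in, with the robot touching nothing.
It also fails if it takes over 48 s, if anything falls off the work surface, if the arm or the gripper's body presses on something with over 40 N, if the wrist force passes 120 N, or if a joint passes its speed limit or range.

## Working session

There is one attempt and no reset: what is moved stays moved. The work goes in short steps, Python scripts to look and compute and a tool call to move; the robot and the scene stay as the last step left them, time stands still between calls to the robot, and variables do not carry over. Pictures are saved under pics/ and viewed, at most 10 in all, crops included, and the job is handed in when it is done.

Besides the shell and the picture viewer there is one more tool, called after "Request:" as name([rows], argument=value, ...), one row to a line, values as JSON. servo_tool: Moves the arm, as the interface text tells. Its arguments: {"type":"object","properties":{"gripper":{"type":"array"},"offset":{"type":"array"},"yaw":{"type":"array"},"newtons":{"type":"number"}},"required":["gripper","offset","yaw"]}

```bash
mkdir -p pics; python3 - <<'E'
from workcell import *
import cv2
s=get_state();print({k:s[k] for k in('t','position','orientation','finger_gap','ft_force')})
try: print(tcp_to_grasp)
except Exception as e: print(e)
for n in("top","scene"):
    d=snapshot(n);cv2.imwrite(f"pics/{n}0.png",d["image"][:,:,::-1]);print(d["K"],d["distortion"],d["rvec"],d["tvec"])
E
```

```text
{'t': 0.0, 'position': array([ 0.23711009, -0.60461673,  0.22145719]), 'orientation': array([ 9.82576405e-01,  1.85856614e-01, -2.30350922e-04, -9.35477931e-04]), 'finger_gap': 0.0868204925789602, 'ft_force': array([-0.57858535,  0.2827765 ,  0.37312826])}
0.0187
[[466.06041993   0.         315.20971102]
 [  0.         466.06041993 250.39313502]
 [  0.           0.           1.        ]] [0.00360164 0.         0.         0.         0.        ] [ 2.15858002 -2.22246165  0.05516265] [-0.00866577  0.42061714  0.96243472]
[[433.78466895   0.         321.28383744]
 [  0.         433.78466895 244.47906692]
 [  0.           0.           1.        ]] [-0.0636404  0.         0.         0.         0.       ] [ 1.82292463  1.62719249 -0.70025199] [-0.02325945 -0.26608738  1.37582797]
```

View pics/top0.png

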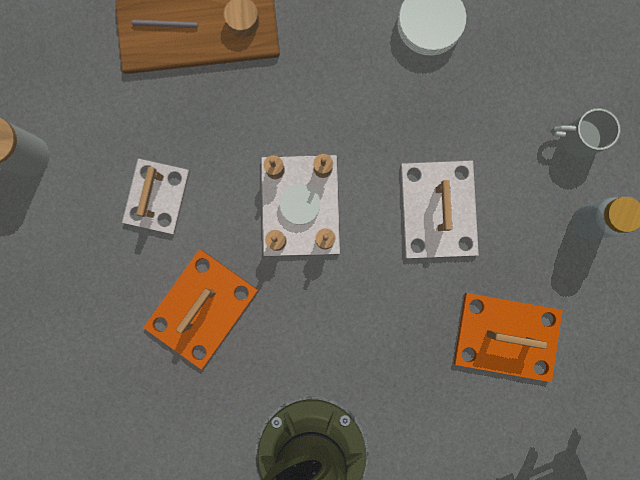

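View pics/scene0.png

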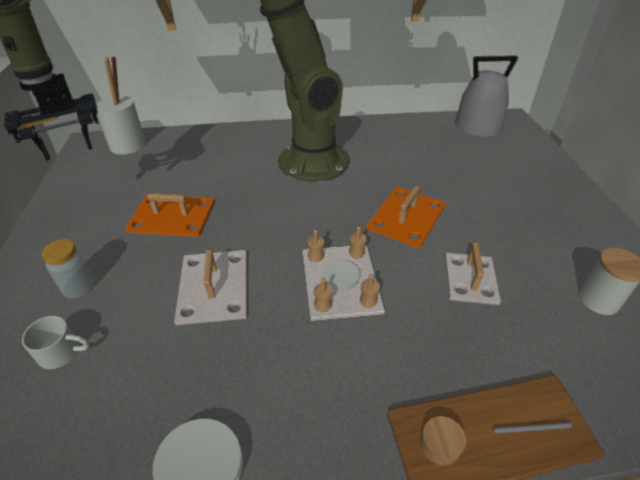

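Top view: the stand is centred near (300,205), the larger white tray near (440,210) with its handle at about (446,205), the small tray near (156,197), and the orange ones are decoys. In the scene view the tray is at (212,287) and the stand at (342,282). I'll fit both poses to the silhouettes.

```bash
cat >h.py <<'E'
import cv2,numpy as np
from scipy.optimize import minimize
def proj(d,P): return cv2.projectPoints(np.float64(P),d["rvec"],d["tvec"],d["K"],np.float64(d["distortion"]))[0][:,0]
def world(p,pts):
    c,s=np.cos(p[2]),np.sin(p[2]);P=np.float64(pts);return np.c_[p[0]+c*P[:,0]-s*P[:,1],p[1]+s*P[:,0]+c*P[:,1],P[:,2]]
def ray(d,uv,z):
    R=cv2.Rodrigues(d["rvec"])[0];n=cv2.undistortPoints(np.float64([[uv]]),d["K"],np.float64(d["distortion"]))[0,0]
    v=R.T@np.r_[n,1];o=-R.T@np.ravel(d["tvec"]);return o+v*(z-o[2])/v[2]
def box(L,W,H): return [(x*L/2,y*W/2,z) for x in(-1,1) for y in(-1,1) for z in(0,H)]
E
python3 - <<'E'
from workcell import *
from h import *
ds={n:snapshot(n) for n in("top","scene")}
obj={"tray":(200,150,[(402,163),(473,161),(478,257),(406,259)],[(414,175),(461,172),(466,243),(418,246)]),
"stand":(210,160,[(262,157),(337,155),(340,255),(264,256)],None)}
d=ds["top"]
for n,(L,W,c,h) in obj.items():
    W3=np.array([ray(d,u,.012) for u in c])
    print(n,W3.round(3).tolist())
    print(' sides',[round(np.linalg.norm(W3[i]-W3[i-1]),3) for i in range(4)],'mean',W3.mean(0))
    p0=[*W3.mean(0)[:2],np.arctan2(*(W3[1]+W3[0]-W3[2]-W3[3])[1::-1])]
    B=box(L/1e3,W/1e3,.012)
    for cams in(["top"],["scene"]):
        hs=[]
        for k in cams:
            hsv=cv2.cvtColor(ds[k]["image"],cv2.COLOR_RGB2HSV)
            m=((hsv[:,:,1]<45)&(hsv[:,:,2]>(120))).astype(np.uint8)
            nn,l,st,_=cv2.connectedComponentsWithStats(m)
            hull=cv2.convexHull(np.float32(proj(ds[k],world(p0,B)))).astype(int);r=np.zeros_like(m);cv2.fillConvexPoly(r,hull,1)
            i=np.bincount(l[(r>0)&(m>0)]).argmax();pts=np.argwhere(l==i)[:,::-1].astype(np.float32)
            H=cv2.convexHull(pts);hs.append((ds[k],H))
        def f(p):
            s=0
            for dd,H in hs:
                q=cv2.convexHull(np.float32(proj(dd,world(p,B))));a=cv2.intersectConvexConvex(q,H)[0]
                s+=1-a/(cv2.contourArea(q)+cv2.contourArea(H)-a)
            return s
        r=minimize(f,p0,method="Nelder-Mead",options=dict(initial_simplex=np.array([p0]+[np.array(p0)+e for e in np.diag([.01,.01,.05])])))
        print(' ',cams,r.x.round(4),round(r.fun,3))
    if h: 
        Q=np.array([ray(d,u,.012) for u in h]);print(' holes',Q.mean(0),[round(np.linalg.norm(Q[i]-Q[i-1]),3) for i in range(4)])
    else:
        Q=np.array([ray(d,u,.098) for u in [(275,158),(325,156),(326,231),(276,233)]])
# handle bar ends top z=.072
Q=np.array([ray(d,u,.072) for u in[(446,181),(448,230)]]);print(Q,np.linalg.norm(Q[0]-Q[1]))
im=cv2.resize(d["image"][140:275,250:490],None,fx=3.3,fy=3.3,interpolation=cv2.INTER_CUBIC);cv2.imwrite("pics/crop.png",im[:,:,::-1])
E
```

```text
tray [[0.599, -0.209, 0.012], [0.599, -0.359, 0.012], [0.396, -0.359, 0.012], [0.397, -0.21, 0.012]]
 sides [np.float64(0.203), np.float64(0.149), np.float64(0.202), np.float64(0.15)] mean [ 0.49781923 -0.28417969  0.012     ]
  ['top'] [ 0.5005 -0.2846  0.006 ] 0.009
  ['scene'] [ 0.4983 -0.2841  0.0128] 0.016
 holes [ 0.4996672  -0.28430023  0.012     ] [np.float64(0.15), np.float64(0.099), np.float64(0.15), np.float64(0.1)]
stand [[0.621, 0.086, 0.012], [0.621, -0.073, 0.012], [0.409, -0.072, 0.012], [0.412, 0.086, 0.012]]
 sides [np.float64(0.21), np.float64(0.159), np.float64(0.212), np.float64(0.159)] mean [0.5155578  0.00673956 0.012     ]
  ['top'] [0.5179 0.0085 0.0014] 0.011
  ['scene'] [ 0.5142  0.0095 -0.0011] 0.025
[[ 0.54629647 -0.28304834  0.072     ]
 [ 0.44922864 -0.28266048  0.072     ]] 0.09706861104151988
```

View pics/crop.png

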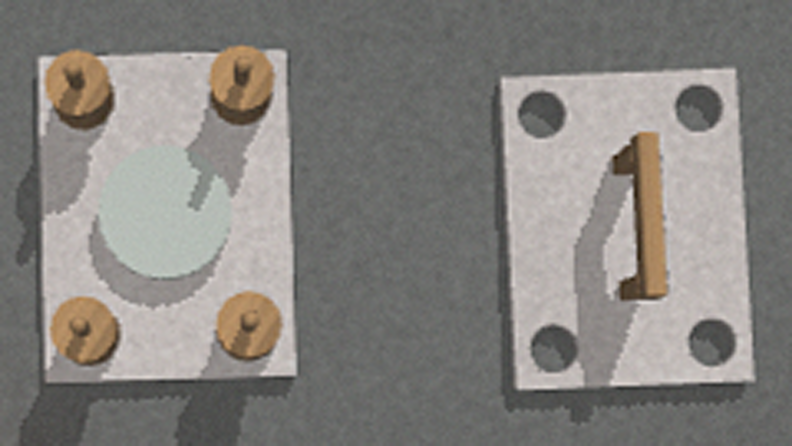

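Both poses agree with the given sizes: tray (0.4995, -0.284), yaw 0.009; stand (0.516, 0.009), yaw 0. Approaching above the handle.

Request:
servo_tool([
  [24, 29, -5],
  [48, 58, -10],
  [72, 87, -17],
  [96, 117, -24],
  [120, 146, -31],
  [144, 175, -38],
  [168, 204, -45],
  [192, 233, -52],
  [216, 262, -60],
  [240, 291, -67],
  [262, 320, -75],
  [262, 320, -75],
], gripper=[100, 100, 100, 100, 100, 100, 100, 100, 100, 100, 100, 100], yaw=[-0.05, -0.1, -0.15, -0.2, -0.25, -0.3, -0.34, -0.365, -0.365, -0.365, -0.365, -0.365])

```text
t: 1.2
position: [0.5039, -0.2753, 0.1461]
orientation: [1.0, 0.011, 0.001, -0.003]
ft_force: [0.4, 0.8, 0.1]
finger_gap: 0.087
gripper_force: 0.0
```

```bash
python3 - <<'E'
from workcell import *
import cv2,numpy as np
s=get_state();print(s['t'],s['position'],s['orientation'],s['qpos'].round(2) if hasattr(s['qpos'],'round') else s['qpos'],s['ft_force'])
d=snapshot("scene");cv2.imwrite("pics/s1.png",cv2.resize(d["image"][120:360,60:380],None,fx=2.5,fy=2.5)[:,:,::-1])
E
```

```text
1.2 [ 0.50392712 -0.27533303  0.14607466] [ 9.99939949e-01  1.05191756e-02  5.38292545e-04 -3.02577568e-03] [ 0.72  0.23 -0.3   1.73  0.07  1.19 -1.15] [0.35442716 0.76372596 0.0667775 ]
```

View pics/s1.png

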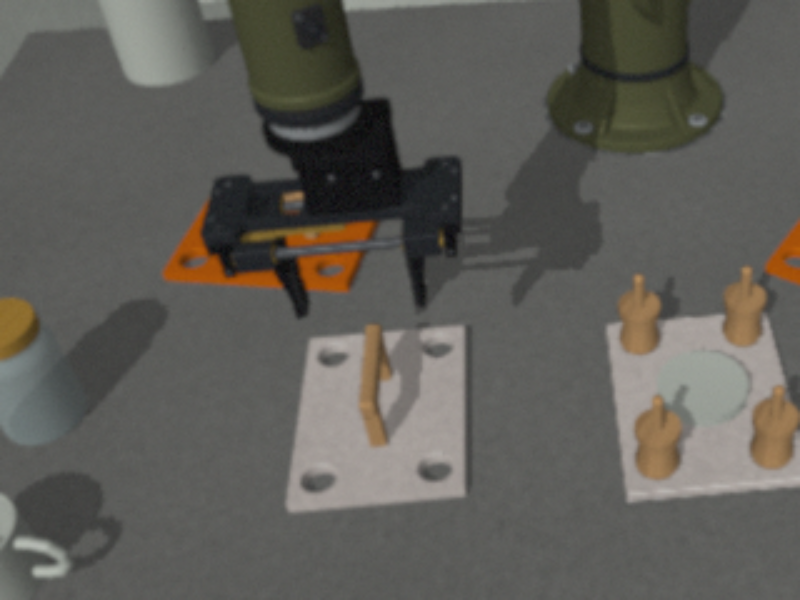

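The fingers (crop px 300 and 420) straddle the handle plane (370). I'll settle, then check.

Request:
servo_tool([
  [0, 0, -15],
  [0, 0, -30],
  [0, 0, -30],
  [0, 0, -30],
], gripper=[100, 100, 100, 100], yaw=[0, 0, 0, 0])

```text
t: 1.58
position: [0.4981, -0.2859, 0.117]
orientation: [1.0, 0.004, -0.001, -0.0]
ft_force: [-0.2, -0.4, -0.2]
finger_gap: 0.0873
gripper_force: 0.0
```

Request:
servo_tool([
  [1, 1, -12],
  [1, 1, -26],
  [1, 1, -40],
  [1, 1, -54],
  [1, 1, -66],
  [1, 1, -73],
  [1, 1, -73],
], gripper=[100, 100, 100, 100, 100, 100, 100], yaw=[0, 0, 0, 0, 0, 0, 0])

```text
t: 2.17
position: [0.4993, -0.2838, 0.0429]
orientation: [1.0, 0.004, -0.001, -0.001]
ft_force: [-0.8, -0.2, 0.2]
finger_gap: 0.0872
gripper_force: 0.0
```

Request:
servo_tool([
  [0, 0, 0],
  [0, 0, 0],
  [0, 0, 0],
  [0, 0, 0],
  [0, 0, 0],
  [0, 0, 0],
  [0, 0, 0],
  [0, 0, 0],
  [0, 0, 0],
  [0, 0, 0],
  [0, 0, 0],
  [0, 0, 0],
], gripper=[60, 40, 25, 0, 0, 0, 0, 0, 0, 0, 0, 0], yaw=[0, 0, 0, 0, 0, 0, 0, 0, 0, 0, 0, 0], newtons=40)

```text
t: 3.17
position: [0.5003, -0.2839, 0.0445]
orientation: [1.0, 0.004, -0.0, -0.0]
ft_force: [-0.4, 2.2, 0.5]
finger_gap: 0.0149
gripper_force: 1.0
```

Contact is just made (gap 14.9 mm). I'll let the grip build, then lift.

Request:
servo_tool([
  [0, 0, 0],
  [0, 0, 0],
  [0, 0, 0],
  [0, 0, 5],
  [0, 0, 10],
  [0, 0, 18],
  [0, 0, 28],
  [0, 0, 40],
  [0, 0, 50],
  [0, 0, 58],
  [0, 0, 60],
  [0, 0, 60],
], gripper=[0, 0, 0, 0, 0, 0, 0, 0, 0, 0, 0, 0], yaw=[0, 0, 0, 0, 0, 0, 0, 0, 0, 0, 0, 0])

```text
t: 4.17
position: [0.501, -0.2845, 0.1059]
orientation: [1.0, 0.004, 0.001, 0.001]
ft_force: [0.2, -0.3, -5.0]
finger_gap: 0.0137
gripper_force: 40.0
```

Request:
servo_tool([
  [0, 0, 8],
  [0, 0, 22],
  [0, 0, 38],
  [0, 0, 54],
  [0, 0, 65],
  [0, 0, 70],
  [0, 0, 70],
], gripper=[0, 0, 0, 0, 0, 0, 0], yaw=[0, 0, 0, 0, 0, 0, 0])

```text
t: 4.75
position: [0.5009, -0.2844, 0.1758]
orientation: [1.0, 0.004, 0.001, 0.001]
ft_force: [-0.1, -0.6, -4.2]
finger_gap: 0.0137
gripper_force: 40.0
```

Request:
servo_tool([
  [0, 6, 0],
  [1, 18, 0],
  [2, 34, 0],
  [3, 52, 0],
  [4, 70, 0],
  [5, 88, 0],
  [6, 106, 0],
  [7, 122, 0],
  [8, 134, 0],
  [8, 142, 0],
  [8, 146, 0],
  [8, 146, 0],
], gripper=[0, 0, 0, 0, 0, 0, 0, 0, 0, 0, 0, 0], yaw=[0, 0, 0, 0, 0, 0, 0, 0, 0, 0, 0, 0])

```text
t: 5.75
position: [0.5082, -0.1371, 0.1743]
orientation: [1.0, 0.005, -0.0, -0.0]
ft_force: [-0.3, -0.0, -5.4]
finger_gap: 0.0139
gripper_force: 40.0
```

Request:
servo_tool([
  [0, 6, 0],
  [1, 18, 0],
  [2, 34, 0],
  [3, 52, 0],
  [4, 70, 0],
  [5, 88, 0],
  [6, 106, 0],
  [7, 122, 0],
  [8, 134, 0],
  [8, 142, 0],
  [8, 147, 0],
  [8, 147, 0],
], gripper=[0, 0, 0, 0, 0, 0, 0, 0, 0, 0, 0, 0], yaw=[-0.008, -0.008, -0.008, -0.008, -0.008, -0.008, -0.008, -0.008, -0.008, -0.008, -0.008, -0.008])

```text
t: 6.75
position: [0.5163, 0.0098, 0.1746]
orientation: [1.0, 0.001, -0.0, -0.0]
ft_force: [-0.5, 0.1, -4.3]
finger_gap: 0.0136
gripper_force: 40.0
```

Request:
servo_tool([
  [0, 0, 0],
  [0, 0, 0],
  [0, 0, 0],
], gripper=[0, 0, 0], yaw=[0, 0, 0])

```text
t: 7.0
position: [0.5163, 0.0077, 0.1745]
orientation: [1.0, -0.0, -0.0, 0.0]
ft_force: [0.5, -0.5, -5.0]
finger_gap: 0.0136
gripper_force: 40.0
```

```bash
python3 - <<'E'
from workcell import *
from h import *
s=get_state();print(s['t'],s['position'],s['orientation'],s['ft_force'],s['ft_torque'])
for n,(a,b,c,e) in(("scene",(100,400,220,480)),("top",(80,320,180,420))):
    d=snapshot(n);im=d["image"].copy()
    p=s['position'];z=p[2]+.0187-.063
    H=[(x*.075,y*.05,zz) for x in(1,-1) for y in(1,-1) for zz in(0,.012)]
    u=proj(d,world([p[0],p[1],0],np.array(H)+[0,0,z]))
    print(n,u[1::2].round().tolist())
    cv2.imwrite(f"pics/{n}2.png",cv2.resize(im[a:b,c:e],None,fx=2,fy=2,interpolation=cv2.INTER_CUBIC)[:,:,::-1])
a,b=[cv2.imread(f"pics/{n}2.png") for n in("scene","top")]
w=np.zeros((600,1000,3),np.uint8);w[:a.shape[0],:a.shape[1]]=a;w[:b.shape[0],a.shape[1]:a.shape[1]+b.shape[1]]=b
cv2.imwrite("pics/c2.png",cv2.resize(w,(800,480)))
E
```

```text
7.0 [0.51633424 0.00767123 0.17451868] [ 9.99999847e-01 -4.82753708e-04 -1.10806515e-04  2.44836582e-04] [ 0.46452302 -0.51053567 -4.99536083] [ 0.03389306 -0.02283667  0.01237621]
scene [[373.0, 260.0], [322.0, 264.0], [359.0, 212.0], [314.0, 215.0]]
top [[269.0, 154.0], [324.0, 153.0], [271.0, 236.0], [326.0, 234.0]]
```

View pics/c2.png

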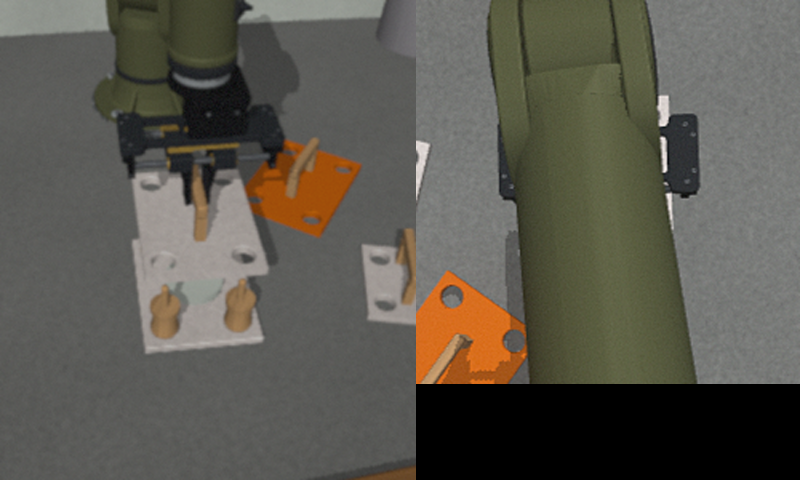

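The carried tray is level. Its front holes, at scene (322,263) and (372,260), match my prediction within a pixel, so I'm lowering it.

Request:
servo_tool([
  [0, 1, -4],
  [0, 1, -9],
  [0, 1, -14],
  [0, 1, -19],
  [0, 1, -24],
  [0, 1, -29],
  [0, 1, -34],
  [0, 1, -39],
  [0, 1, -44],
  [0, 1, -49],
  [0, 1, -52],
  [0, 1, -52],
], gripper=[0, 0, 0, 0, 0, 0, 0, 0, 0, 0, 0, 0], yaw=[0, 0, 0, 0, 0, 0, 0, 0, 0, 0, 0, 0])

```text
t: 8.1
position: [0.5157, 0.0098, 0.1217]
orientation: [1.0, 0.0, -0.001, -0.0]
ft_force: [1.2, 0.3, -3.3]
finger_gap: 0.0136
gripper_force: 40.0
```

```bash
python3 - <<'E'
from workcell import *
import cv2
s=get_state();print(s['t'],s['position'],s['ft_force'],s['ft_torque'])
d=snapshot("scene");cv2.imwrite("pics/s3.png",cv2.resize(d["image"][180:340,270:430],None,fx=3.7,fy=3.7,interpolation=cv2.INTER_CUBIC)[:,:,::-1])
E
```

```text
8.1 [0.51573633 0.00982526 0.12169572] [ 1.16968591  0.27663659 -3.26308495] [ 0.05238046  0.05949691 -0.04594863]
```

View pics/s3.png

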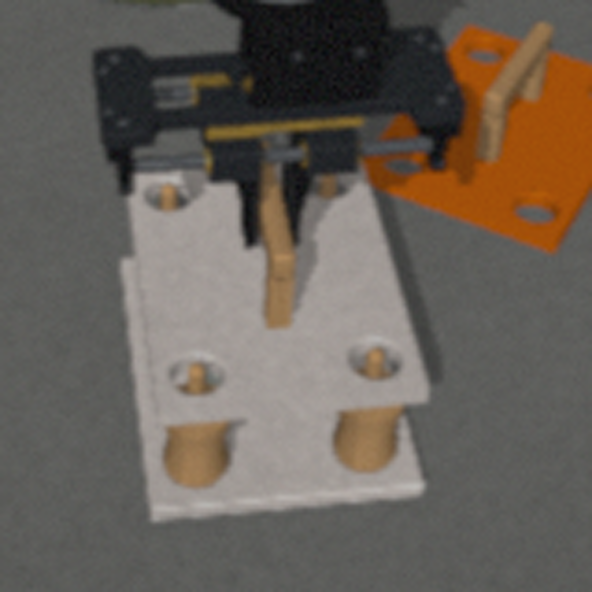

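All four pins stand in their holes at crop (168,195), (330,185), (197,378) and (375,362), and no contact force shows. I'm continuing slowly.

Request:
servo_tool([
  [0, 0, -2],
  [0, 0, -4],
  [0, 0, -6],
  [0, 0, -8],
  [0, 0, -10],
  [0, 0, -12],
  [0, 0, -13],
  [0, 0, -14],
  [0, 0, -14],
  [0, 0, -14],
], gripper=[0, 0, 0, 0, 0, 0, 0, 0, 0, 0], yaw=[0, 0, 0, 0, 0, 0, 0, 0, 0, 0])

```text
t: 8.98
position: [0.5163, 0.0099, 0.1086]
orientation: [1.0, 0.0, -0.0, 0.0]
ft_force: [-0.2, 0.4, -4.5]
finger_gap: 0.0136
gripper_force: 40.0
```

Request:
servo_tool([
  [0, 0, -0.5],
  [0, 0, -1],
  [0, 0, -1.5],
  [0, 0, -2],
  [0, 0, -2],
  [0, 0, -2],
], gripper=[0, 0, 0, 0, 0, 0], yaw=[0, 0, 0, 0, 0, 0])

```text
t: 9.48
position: [0.5164, 0.0099, 0.1066]
orientation: [1.0, 0.0, 0.0, 0.0]
ft_force: [0.6, 0.4, -4.2]
finger_gap: 0.0139
gripper_force: 40.0
```

Request:
servo_tool([
  [0, 0, -0.5],
  [0, 0, -1],
  [0, 0, -1.5],
  [0, 0, -1.5],
  [0, 0, -1.5],
  [0, 0, -1.5],
], gripper=[0, 0, 0, 0, 0, 0], yaw=[0, 0, 0, 0, 0, 0])

```text
t: 9.98
position: [0.5164, 0.0099, 0.1065]
orientation: [1.0, 0.0, 0.0, 0.0]
ft_force: [-3.5, -0.3, 6.6]
finger_gap: 0.0133
gripper_force: 40.0
```

The tray is seated: z stopped and the force rose by about 11 N. Releasing.

Request:
servo_tool([
  [0, 0, 0],
  [0, 0, 0],
  [0, 0, 0],
  [0, 0, 0],
  [0, 0, 0],
  [0, 0, 0],
  [0, 0, 0],
  [0, 0, 0],
  [0, 0, 0],
  [0, 0, 0],
  [0, 0, 0],
  [0, 0, 0],
], gripper=[10, 20, 30, 45, 60, 60, 60, 60, 60, 60, 60, 60], yaw=[0, 0, 0, 0, 0, 0, 0, 0, 0, 0, 0, 0])

```text
t: 10.98
position: [0.5163, 0.0099, 0.1051]
orientation: [1.0, 0.0, -0.0, 0.0]
ft_force: [0.4, 0.7, 0.9]
finger_gap: 0.0519
gripper_force: 0.0
```

Request:
servo_tool([
  [0, 0, 8],
  [0, 0, 20],
  [0, 0, 35],
  [0, 0, 55],
  [0, 0, 75],
  [0, 0, 95],
  [0, 0, 110],
  [0, 0, 120],
  [0, 0, 120],
  [0, 0, 120],
], gripper=[60, 60, 60, 60, 60, 60, 60, 60, 60, 60], yaw=[0, 0, 0, 0, 0, 0, 0, 0, 0, 0])

```text
t: 11.82
position: [0.5165, 0.0099, 0.2257]
orientation: [1.0, 0.0, 0.001, 0.0]
ft_force: [-0.5, -0.4, -0.4]
finger_gap: 0.0526
gripper_force: 0.0
```

```bash
python3 - <<'E'
from workcell import *
import cv2
s=get_state();print(s['t'],s['position'],s['ft_force'],s['finger_gap'])
d=snapshot("scene");cv2.imwrite("pics/s4.png",cv2.resize(d["image"][160:340,270:450],None,fx=3.3,fy=3.3,interpolation=cv2.INTER_CUBIC)[:,:,::-1])
E
```

```text
11.8167 [0.51654062 0.0098695  0.22566335] [-0.49029459 -0.38009262 -0.35405641] 0.05263766891615692
```

View pics/s4.png

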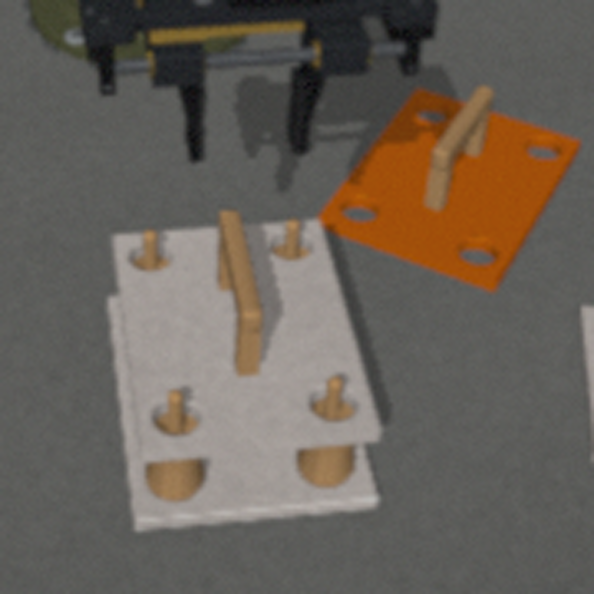

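All four pins rise through the holes at crop (150,245), (292,238), (177,408) and (335,398). The tray sits level on the legs and the gripper is clear.

```bash
python3 -c "
from workcell import *
print(sign_off())"
```

```text
the job is handed in; nothing more can be done
None
```

The larger white tray sits level on the stand with all four pins through its corner holes. The small tray was left alone, and the job was handed in at about 12 s.

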